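# Press the jar lids home in order and log the batch

## Robot

A 6-joint arm with a two-finger parallel gripper is mounted at the origin on the work surface. World frame = base frame: x ahead of the robot, y to its left, z up, the work surface at z = 0. Lengths are in m, angles in rad, forces in N, time in s.
With the tool pointing down it reaches from about 0.325 to 0.775 m from the base axis. Payload 5.5 kg.
Tool frame: the origin (TCP) lies at the very end of the fingers, on their centre line; the grasp point (between the pads) lies bot.tcp_to_grasp behind it (bot.tcp_to_grasp is the distance from the TCP to the grasp point, in m); x points along the fingers, y is the direction in which the jaws open and shut, and the axes are right-handed (so a half turn about x gives the same grasp; the last joint's range is limited). The gripper opens to 88 mm and grips with 3 to 60 N. Pads are 20 mm wide; open, the fingers measure 115 mm over their backs; the gripper's body (75 mm by 178 mm) begins 61 mm behind the grasp point.
Start: joints at [-1.189, 0.091, 1.231, -0, 1.82, -0.057], TCP at [0.255, -0.543, 0.223] pointing down, gripper open.
Joint ranges: [-2.87, 2.87], [-0.86, 2.18], [0.17, 2.46], [-1.51, 4.65], [0.06, 2.69], [-2.65, 2.65]. Speed limits (rad/s): [2.57, 2.57, 3.01, 3.14, 3.14, 3.14].

## Interface

Orientations are given as a unit quaternion [w, x, y, z].
In Python, from workcell import bot gives the robot as it stands. The module is installed in compiled form; this text tells all that it offers.
- The arm moves only by the tool apply_moves, never from a script. Its arguments are lists of equal length, an entry for each row: "travel": the shift along the tool's x, y, z in m, a list of three; "turn": the turn about the tool's x in rad; "claw": the gripper's target within -1 to 1 (fully open at 1, half-way at 0, shut at -1). A call has 1 to 5 rows; each row shifts and turns the pose as measured when the row begins, along the tool's axes as they then stand; what a row does not reach is not made up. A row lasts 1/12 s, in which the tool goes at most 41.7 mm and 7.16 degrees, less where a joint would pass 70% of its speed; a pose out of reach is approached as far as the arm can. A call is refused whole if a number of a shift passes 0.0417 or a number of a turn 0.125, either way. A call with a gripper value outside its range is refused whole. The fingers move at their own pace and stop on an object; "force" is the grip in N (left out, the last holds). Time passes only in rows, so rows that do not move let the fingers close. It gives the time, the measured TCP pose, the force and the opening at its end, in the units of the state.
- bot.state(): the state, without advancing time (a new reading comes with each control period).
- bot.camera(name): name is "scene" or "top" or "wrist"; returns a dict with "img" (400x640x3 uint8, red, green, blue), "depth" (400x640 float32, m along the optical axis (not along the pixel's ray), 0 where there is no reading), "K" (3x3 intrinsics, pixels), "dist" ([k1, k2, p1, p2, k3] as OpenCV has them; the pictures are not rectified), "pose" (4x4, takes a point from camera to world coordinates); the wrist camera has in their place "hand_eye" (4x4, takes a point from camera to tool coordinates, whose origin is the TCP and whose axes are the tool frame's). Camera axes: x right, y up, looking along -z (the intrinsics and any distortion apply to the point x, -y, -z); pixel columns grow to the right and rows downward; lengths in m; the calibration is good to about 2 mm. A picture is of the moment at which its call begins: read the wrist's pose just before it.
- bot.close_job(): hands the job in, once; it reports no verdict.
The state is a dict: "time_s": time; "joint_pos": joint angles; "joint_velocities": joint speeds; "effort": joint torques, N m; "eef_pos": TCP position; "orientation": TCP orientation; "wrist_force": force on the tool from outside, world axes, zero at the start; "torque": the same for the moment, N m; "gripper_width": opening from 0.0 (shut) to 1.0 (fully open).
Only numpy, scipy, OpenCV 4.12 (cv2) and the standard library are available. Lean on these libraries where they do the work, as an engineer would, in place of code of your own. Each camera call takes 0.05 s, during which the arm holds its last target. There are 200 camera calls.

## Task

The three round black jars standing loose on the bench have push-fit lids that still stand up, with a white gap under the cap: press each of these lids gently down until it is home, the smallest jar first, then the medium one, then the largest, and then press and release the key of the tally counter to log the batch. Press only from above with the fingertips, never hard; do not grip, lift, tip or shove the jars, and leave everything else on the bench where it is.

Things in the scene. Friction and masses are not known exactly. Their poses are not given: they have to be found in the camera images.
- small_jar: the small one of the three round jars whose lids stand up: a loose upright round black plastic jar with a white paper band, 52 mm across, shoulder 44 mm above its base; origin at the centre of its base, z up. A white plug shows between shoulder and cap until the lid is home
- small_lid_top (a point): centre of the flat top of the small jar's black cap (52 mm across, 16 mm thick); it moves with the lid: 60 mm above the bench when home, up to 74 mm before (no push on it)
- small_lid (a joint): how far that lid has been pressed down, m: 0 = fully up, 0.014 = home on the shoulder (starts between 0 and 0.002). It slides straight down against a steady friction of about 4 N, stays where it is left, and meets a stop at 0.014. The cap rides on it on a soft springy liner that gives about 1 mm for each 3 N of push (up to 6 mm) and springs back, so the cap top is about 1.3 mm lower than this joint alone says while the lid is being pushed
- medium_jar: the medium one of the three round jars whose lids stand up: a loose upright round black plastic jar with a white paper band, 66 mm across, shoulder 64 mm above its base; origin at the centre of its base, z up. A white plug shows between shoulder and cap until the lid is home
- medium_lid_top (a point): centre of the flat top of the medium jar's black cap (66 mm across, 16 mm thick); it moves with the lid: 80 mm above the bench when home, up to 94 mm before (no push on it)
- medium_lid (a joint): how far that lid has been pressed down, m: 0 = fully up, 0.014 = home on the shoulder (starts between 0 and 0.002). It slides straight down against a steady friction of about 4 N, stays where it is left, and meets a stop at 0.014. The cap rides on it on a soft springy liner that gives about 1 mm for each 3 N of push (up to 6 mm) and springs back, so the cap top is about 1.3 mm lower than this joint alone says while the lid is being pushed
- large_jar: the large one of the three round jars whose lids stand up: a loose upright round black plastic jar with a white paper band, 84 mm across, shoulder 84 mm above its base; origin at the centre of its base, z up. A white plug shows between shoulder and cap until the lid is home
- large_lid_top (a point): centre of the flat top of the large jar's black cap (84 mm across, 16 mm thick); it moves with the lid: 100 mm above the bench when home, up to 114 mm before (no push on it)
- large_lid (a joint): how far that lid has been pressed down, m: 0 = fully up, 0.014 = home on the shoulder (starts between 0 and 0.002). It slides straight down against a steady friction of about 4 N, stays where it is left, and meets a stop at 0.014. The cap rides on it on a soft springy liner that gives about 1 mm for each 3 N of push (up to 6 mm) and springs back, so the cap top is about 1.3 mm lower than this joint alone says while the lid is being pushed
- counter: tally counter fixed to the bench: a grey box 90 (its x) x 120 (its y) x 36 mm high with one round white key and a blank window; origin at the centre of its underside, z up; the key's axis is 12 mm to its -x side
- key_top (a point): centre of the flat top of the counter's key, a white push button 32 mm across, 52 mm above the bench when up; it is pressed straight down and moves with the key
- key (a joint): how far the key is pressed, m: 0 = up, 0.006 = fully down; a spring takes 1.5 N to start and about 5 N fully down, and returns it. A press of more than 0.003 for a moment registers
- tin_a: bystander: loose closed square black canister, 52 x 52 mm, 80 mm high; origin at the centre of its base
- tin_b: bystander: loose closed square black canister, 44 x 44 mm, 60 mm high; origin at the centre of its base
- beaker: bystander: loose open glass beaker, 70 mm across, 90 mm high; origin at the centre of its base
- wash_bottle: bystander: loose white plastic bottle, 64 mm across, 150 mm high; origin at the centre of its base
- weight: bystander: loose knobbed brass balance weight, 28 mm across, 40 mm high; origin at the centre of its base
There are look-alikes about, which are no part of the job. What is shaped like the small_jar but red is not meant.

How it is judged:
By the outcome, as a careful person would: the job done as asked, in the order asked, and still so for the second after the job is handed in, with the robot touching nothing.
It also fails if it takes over 64 s, if anything falls off the work surface, if the arm or the gripper's body presses on something with over 40 N, if the wrist force passes 120 N, or if a joint passes its speed limit or range.

## Working session

There is one attempt and no reset: what is moved stays moved. The work goes in short steps, Python scripts to look and compute and a tool call to move; the robot and the scene stay as the last step left them, time stands still between calls to the robot, and variables do not carry over. Pictures are saved under pics/ and viewed, about 8 in all and at most 12, crops included, and the job is handed in when it is done.

Besides the shell and the picture viewer there is one more tool, called as name([rows], argument=value, ...), one row to a line, values as JSON. apply_moves: Moves the arm, as the interface text tells. Its arguments: {"type":"object","properties":{"travel":{"type":"array"},"turn":{"type":"array"},"claw":{"type":"array"},"force":{"type":"number"}},"required":["travel","turn","claw"]}

```bash
mkdir -p pics
cat > h.py <<'E'
import numpy as np, cv2, pickle
from workcell import bot
def snap(name):
    s=bot.state(); c=bot.camera(name); c['state']=s
    if name=='wrist':
        from scipy.spatial.transform import Rotation as R
        q=s['orientation']; T=np.eye(4); T[:3,:3]=R.from_quat([q[1],q[2],q[3],q[0]]).as_matrix(); T[:3,3]=s['eef_pos']
        c['pose']=T@np.array(c['hand_eye'])
    return c
def ray(c,u,v):
    p=cv2.undistortPoints(np.array([[[u,v]]],float),np.array(c['K']),np.array(c['dist']))[0,0]
    P=np.array(c['pose']); return P[:3,3],P[:3,:3]@np.array([p[0],-p[1],-1.])
def atz(c,u,v,z):
    o,d=ray(c,u,v); return o+d*(z-o[2])/d[2]
def pt(c,u,v):
    o,d=ray(c,u,v); return o+d*float(c['depth'][int(v),int(u)])
def save(c,fn,box=None,k=1):
    im=c['img'][:,:,::-1]
    if box: im=im[box[1]:box[3],box[0]:box[2]]
    cv2.imwrite('pics/'+fn,cv2.resize(im,None,fx=k,fy=k,interpolation=cv2.INTER_CUBIC))
E
python3 - <<'E'
from h import *
c=snap('top');save(c,'top.png');pickle.dump(c,open('top.pkl','wb'))
d=snap('scene');save(d,'scene.png');pickle.dump(d,open('scene.pkl','wb'))
print(np.round(c['pose'],3),bot.state())
E
```

```text
[[ 0.026  0.997 -0.07   0.442]
 [-1.     0.027  0.008  0.019]
 [ 0.01   0.07   0.998  1.309]
 [ 0.     0.     0.     1.   ]] {'time_s': 0.1, 'joint_pos': array([-1.18870238e+00,  9.17709375e-02,  1.23173046e+00, -7.21567789e-06,
        1.81977911e+00, -5.66872222e-02]), 'joint_velocities': array([-6.26636106e-04, -1.07139733e-03, -2.07349611e-03, -4.14194884e-04,
        1.50247989e-03, -3.83274496e-05]), 'effort': array([ 1.67483970e-03, -4.47857666e+01, -4.07570386e+01,  7.00493879e-02,
        2.84690276e-02, -1.31394409e-04]), 'eef_pos': array([ 0.25481136, -0.54292769,  0.22164727]), 'orientation': array([-0.15330195, -0.6900584 , -0.15447888,  0.69025661]), 'wrist_force': array([-0.51106074, -0.19900175,  0.14824653]), 'torque': array([-0.03837391,  0.00076502, -0.0354871 ]), 'gripper_width': 0.9995862298067442}
```

View pics/top.png

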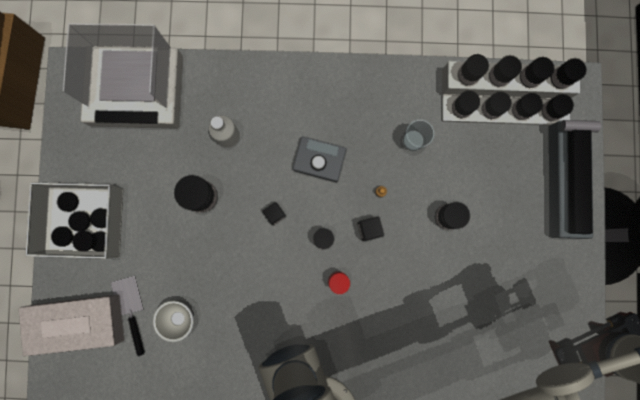

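View pics/scene.png

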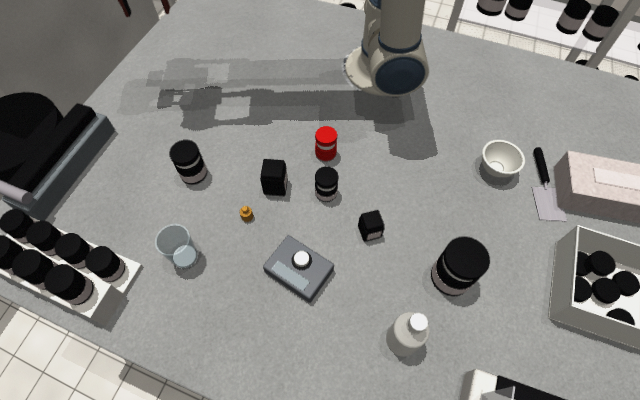

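Candidates in the top view are the loose round black jars: small (323,238), medium (454,215) and large (194,193). The look-alikes are the red jar (339,283), square tins (370,228) and (273,212), the rack jars at upper right, and the lids in the tray at left. I choose the three loose round black jars and check them in a crop.

Run:
```python
from h import *
for n,seeds in (('top',dict(small=(323,237,.073),med=(455,214,.093),large=(193,192,.113),key=(318,162,.052),tinA=(371,229,.08),tinB=(273,213,.06),weight=(381,191,.04),red=(340,283,.073),beaker=(418,136,.09),wash=(218,123,.15))),('scene',dict(small=(326,177,.073),med=(186,152,.093),large=(464,258,.113),key=(301,258,.052)))):
  c=pickle.load(open(n+'.pkl','rb'))
  for k,(u,v,z) in seeds.items():
    r=28
    P=[];
    for y in range(v-r,v+r+1):
      for x in range(u-r,u+r+1):
        if c['depth'][y,x]>0: P.append(pt(c,x,y))
    P=np.array(P); p0=pt(c,u,v)
    m=(abs(P[:,2]-p0[2])<.004)&(np.hypot(*(P[:,:2]-p0[:2]).T)<.06)
    Q=P[m]
    print(n,k,'pt',p0.round(4),'ray',atz(c,u,v,z).round(4),'mid',((Q.max(0)+Q.min(0))/2).round(4),'ext',np.ptp(Q,0).round(4),'zmed',np.median(Q[:,2]).round(4),len(Q))
c=pickle.load(open('scene.pkl','rb'));save(c,'sc.png',(150,110,510,310),2.2)
```

```text
top small pt [ 0.4559 -0.005   0.074 ] ray [ 0.456 -0.005  0.073] mid [ 0.4536 -0.0074  0.074 ] ext [0.049  0.0491 0.0079] zmed 0.0725 260
top med pt [ 0.5192 -0.322   0.0947] ray [ 0.5194 -0.3225  0.093 ] mid [ 0.5183 -0.3252  0.0947] ext [0.0611 0.0636 0.0079] zmed 0.0926 357
top large pt [0.5539 0.3072 0.1117] ray [0.5538 0.3069 0.113 ] mid [0.5539 0.3124 0.1117] ext [0.0813 0.083  0.008 ] zmed 0.112 833
top key pt [0.6431 0.0119 0.0525] ray [0.6432 0.0119 0.052 ] mid [0.6447 0.0107 0.0521] ext [0.0285 0.0278 0.0072] zmed 0.0513 96
top tinA pt [ 0.4783 -0.1209  0.08  ] ray [ 0.4783 -0.1209  0.08  ] mid [ 0.482  -0.1233  0.08  ] ext [0.0566 0.0545 0.0079] zmed 0.0795 337
top tinB pt [0.5121 0.1198 0.0583] ray [0.512  0.1197 0.06  ] mid [0.5147 0.1187 0.0583] ext [0.05   0.0524 0.008 ] zmed 0.0587 228
top weight pt [ 0.576  -0.1491  0.0382] ray [ 0.5758 -0.1489  0.04  ] mid [ 0.58   -0.1502  0.0384] ext [0.0132 0.0128 0.007 ] zmed 0.0395 26
top red pt [ 0.3459 -0.0488  0.0765] ray [ 0.3457 -0.049   0.073 ] mid [ 0.3457 -0.0477  0.076 ] ext [0.0486 0.0463 0.007 ] zmed 0.0744 201
top beaker pt [ 0.7276 -0.2489  0.0022] ray [ 0.7084 -0.2309  0.09  ] mid [ 0.7282 -0.2493  0.0022] ext [0.1181 0.1177 0.008 ] zmed 0.0008 720
top wash pt [0.7135 0.2477 0.1472] ray [0.7128 0.2471 0.15  ] mid [0.7146 0.2504 0.1476] ext [0.0272 0.0285 0.0069] zmed 0.1482 114
scene small pt [ 0.4602 -0.0035  0.0724] ray [ 0.4605 -0.0034  0.073 ] mid [ 0.4558 -0.0038  0.0718] ext [0.0518 0.0507 0.0066] zmed 0.0721 361
scene med pt [ 0.5225 -0.3163  0.0928] ray [ 0.5226 -0.3162  0.093 ] mid [ 0.5209 -0.3247  0.0923] ext [0.0643 0.0673 0.0069] zmed 0.092 544
scene large pt [0.5626 0.3077 0.1147] ray [0.5617 0.3081 0.113 ] mid [0.5557 0.313  0.1141] ext [0.0856 0.083  0.0066] zmed 0.1134 1445
scene key pt [0.6485 0.0136 0.0513] ray [0.6488 0.0137 0.052 ] mid [0.6481 0.0142 0.0513] ext [0.0315 0.0308 0.0072] zmed 0.051 183
```

View pics/sc.png

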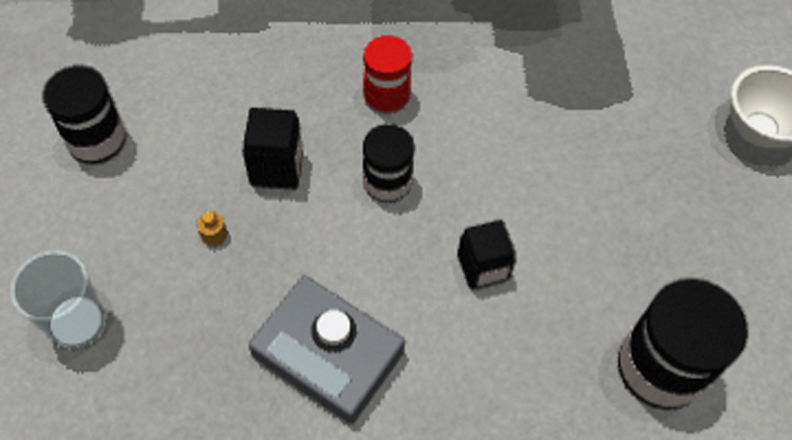

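The crop shows white gaps under the caps of the small (388,160), medium (85,110) and large (690,330) jars. The key is at (333,327), and the red look-alike and the square tins are clearly distinct. Heights and sizes agree with those given.

```bash
cat >> h.py <<'E'
T=dict(small=(.4552,-.0055,.073),med=(.5196,-.325,.093),large=(.555,.3127,.113),key=(.6465,.0125,.052))
def to(p,s=None):
    from scipy.spatial.transform import Rotation as R
    s=s or bot.state(); q=s['orientation']; M=R.from_quat([q[1],q[2],q[3],q[0]]).as_matrix()
    return M.T@(np.array(p)-s['eef_pos'])
E
python3 - <<'E'
from h import *
print(bot.tcp_to_grasp); p=bot.state()['eef_pos']
print(to(p+[1,0,0]).round(3),to(p+[0,1,0]).round(3),to(p+[0,0,1]).round(3))
print(to((.4552,-.0055,.12)).round(4))
E
```

```text
0.0187
[-0.001  0.425 -0.905] [ 0.002 -0.905 -0.425] [-1.    -0.002 -0.   ]
[ 0.1024 -0.4012 -0.4097]
```

apply_moves([
  [0,-0.029,-0.0295],
  [0,-0.029,-0.0295],
  [0,-0.029,-0.0295],
  [0,-0.029,-0.0295],
  [0,-0.029,-0.0295],
], turn=[0,0,0,0,0], claw=[-1,-1,-1,-1,-1], force=10)

```text
time_s: 0.52
eef_pos: [0.3243, -0.3494, 0.2132]
orientation: [-0.145, -0.689, -0.155, 0.693]
wrist_force: [0.9, -0.0, -0.0]
gripper_width: 0.662
```

apply_moves([
  [0,-0.029,-0.0295],
  [0,-0.029,-0.0295],
  [0,-0.029,-0.0295],
  [0,-0.029,-0.0295],
  [0,-0.029,-0.0295],
], turn=[0,0,0,0,0], claw=[-1,-1,-1,-1,-1])

```text
time_s: 0.93
eef_pos: [0.3961, -0.1537, 0.2127]
orientation: [-0.143, -0.689, -0.155, 0.694]
wrist_force: [1.2, 0.5, -0.1]
gripper_width: 0.283
```

```bash
python3 -c "
from h import *
s=bot.state();print(s['time_s'],s['eef_pos'],s['gripper_width'],to((.4552,-.0055,.12)).round(4))"
```

```text
0.9333 [ 0.39613771 -0.15371987  0.21266177] 0.2825396647966573 [ 0.0942 -0.1091 -0.1152]
```

apply_moves([
  [0,-0.028,-0.0295],
  [0,-0.028,-0.0295],
  [0.005,-0.028,-0.0295],
  [0.03,-0.025,-0.026],
  [0.03,0,0],
], turn=[0,0,0,0,0], claw=[-1,-1,-1,-1,-1])

```text
time_s: 1.35
eef_pos: [0.4566, -0.0004, 0.1575]
orientation: [0.146, 0.693, 0.156, -0.689]
wrist_force: [-0.0, -0.6, 0.8]
gripper_width: 0.01
```

```bash
python3 -c "
from h import *
s=bot.state();print(s['time_s'],s['eef_pos'],s['wrist_force'],s['gripper_width'],to((.4552,-.0055,.085)).round(4),to(s['eef_pos']+np.array([0,0,1])).round(3))
c=snap('wrist');save(c,'w1.png')
P=[pt(c,x,y) for y in range(0,400,2) for x in range(0,640,2) if c['depth'][y,x]>0]
P=np.array(P);Q=P[(abs(P[:,2]-.073)<.004)&(np.hypot(P[:,0]-.455,P[:,1]+.0055)<.04)]
print(len(Q),Q.min(0),Q.max(0),Q.mean(0))"
```

```text
1.35 [ 4.56577373e-01 -3.65617198e-04  1.57546753e-01] [-0.03608879 -0.58525062  0.81822188] 0.010352676673322682 [0.0725 0.0051 0.004 ] [-1.    -0.014 -0.009]
603 [ 0.43166849 -0.02923997  0.06978047] [0.47918685 0.0214378  0.07419127] [ 0.45783519 -0.00265934  0.07221915]
```

View pics/w1.png

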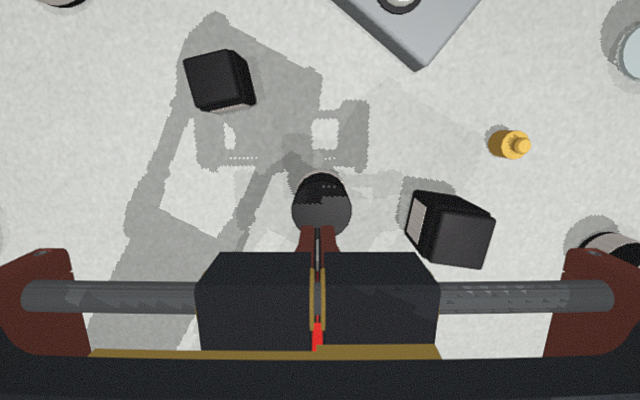

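The wrist view shows the small cap at (322,205) ahead of the shut fingers, and its centre agrees with the earlier fix to within 2 mm.

apply_moves([
  [0.03,0.0048,0.004],
  [0.026,0,0],
  [0.011,0,0],
  [0,0,0],
], turn=[0,0,0,0], claw=[-1,-1,-1,-1])

```text
time_s: 1.73
eef_pos: [0.4488, -0.0067, 0.079]
orientation: [-0.146, -0.687, -0.158, 0.695]
wrist_force: [-0.3, 0.2, -0.3]
gripper_width: 0.004
```

```bash
python3 -c "
from h import *
s=bot.state();print(s['time_s'],s['eef_pos'],s['wrist_force'],s['gripper_width'],to((.4555,-.005,.075)).round(4))"
```

```text
1.7333 [ 0.44882388 -0.00669213  0.07896473] [-0.34977969  0.15956336 -0.27847032] 0.004364746328180987 [ 0.0039  0.0013 -0.0068]
```

apply_moves([
  [0,0.001,-0.006],
  [0,0,0],
  [0.002,0,0],
  [0.002,0,0],
  [0.002,0,0],
], turn=[0,0,0,0,0], claw=[-1,-1,-1,-1,-1])

```text
time_s: 2.15
eef_pos: [0.458, -0.0069, 0.0792]
orientation: [-0.145, -0.689, -0.156, 0.692]
wrist_force: [-0.8, 0.1, 1.0]
gripper_width: 0.005
```

```bash
python3 -c "
from h import *
s=bot.state();print(s['time_s'],s['eef_pos'],s['wrist_force'],s['gripper_width'],to((.4555,-.005,.0575)).round(4))"
```

```text
2.15 [ 0.45802411 -0.00686046  0.0791884 ] [-0.78315057  0.09350941  1.03448384] 0.0049460674476796175 [ 0.0217 -0.0024  0.0015]
```

apply_moves([
  [0.004,0,0],
  [0,0,0],
], turn=[0,0], claw=[-1,-1])

```text
time_s: 2.32
eef_pos: [0.4587, -0.007, 0.076]
orientation: [-0.146, -0.69, -0.156, 0.692]
wrist_force: [0.8, 0.6, -0.7]
gripper_width: 0.006
```

apply_moves([
  [0,0,0],
  [0,0,0],
], turn=[0,0], claw=[-1,-1])

```text
time_s: 2.48
eef_pos: [0.4588, -0.007, 0.0762]
orientation: [-0.146, -0.69, -0.156, 0.691]
wrist_force: [-0.3, 0.4, 0.5]
gripper_width: 0.0
```

apply_moves([
  [0.004,0,0],
], turn=[0], claw=[-1])

```text
time_s: 2.57
eef_pos: [0.4592, -0.007, 0.073]
orientation: [-0.146, -0.691, -0.156, 0.691]
wrist_force: [0.0, 0.5, 0.5]
gripper_width: 0.008
```

apply_moves([
  [0.004,0,0],
], turn=[0], claw=[-1])

```text
time_s: 2.65
eef_pos: [0.4594, -0.007, 0.0692]
orientation: [0.146, 0.691, 0.155, -0.691]
wrist_force: [-1.9, 0.4, 3.2]
gripper_width: 0.008
```

apply_moves([
  [0.003,0,0],
], turn=[0], claw=[-1])

```text
time_s: 2.73
eef_pos: [0.4595, -0.007, 0.0663]
orientation: [0.146, 0.691, 0.155, -0.691]
wrist_force: [-0.3, 0.0, 4.6]
gripper_width: 0.005
```

apply_moves([
  [0.003,0,0],
], turn=[0], claw=[-1])

```text
time_s: 2.82
eef_pos: [0.4595, -0.007, 0.0634]
orientation: [0.146, 0.691, 0.155, -0.691]
wrist_force: [-0.8, -0.4, 3.7]
gripper_width: 0.004
```

apply_moves([
  [0.003,0,0],
], turn=[0], claw=[-1])

```text
time_s: 2.9
eef_pos: [0.4595, -0.007, 0.0604]
orientation: [0.146, 0.691, 0.155, -0.691]
wrist_force: [-0.9, -0.1, 4.3]
gripper_width: 0.006
```

Sliding at about 4 N, as expected. I'll now find the stop in small steps.

apply_moves([
  [0.0017,0,0],
], turn=[0], claw=[-1])

```text
time_s: 2.98
eef_pos: [0.4593, -0.007, 0.0584]
orientation: [0.146, 0.691, 0.155, -0.691]
wrist_force: [-0.8, 0.5, 6.5]
gripper_width: 0.003
```

apply_moves([
  [0.0015,0,0],
], turn=[0], claw=[-1])

```text
time_s: 3.07
eef_pos: [0.4595, -0.007, 0.0571]
orientation: [0.146, 0.691, 0.155, -0.69]
wrist_force: [-3.2, -0.3, 8.5]
gripper_width: 0.006
```

8.5 N at cap height 57.1 mm is exactly home plus 2.9 mm of liner give. Lifting, then on to the medium jar.

apply_moves([
  [-0.01,0,0],
  [-0.035,0,0],
  [-0.038,0.015,0.004],
  [-0.005,0.035,0.009],
  [0,0.035,0.009],
], turn=[0,0,0,0,0], claw=[-1,-1,-1,-1,-1])

```text
time_s: 3.48
eef_pos: [0.4738, -0.0913, 0.1449]
orientation: [-0.148, -0.689, -0.16, 0.691]
wrist_force: [0.6, 0.4, -1.2]
gripper_width: 0.001
```

apply_moves([
  [0,0.035,0.009],
  [0,0.035,0.009],
  [0,0.035,0.009],
  [0,0.035,0.009],
  [0,0.035,0.009],
], turn=[0,0,0,0,0], claw=[-1,-1,-1,-1,-1])

```text
time_s: 3.9
eef_pos: [0.5099, -0.2765, 0.1452]
orientation: [0.15, 0.691, 0.16, -0.689]
wrist_force: [0.5, -0.1, -0.1]
gripper_width: 0.005
```

```bash
python3 -c "
from h import *
s=bot.state();print(s['time_s'],s['eef_pos'],s['wrist_force'],to((.5196,-.325,.11)).round(4),to(s['eef_pos']+np.array([0,0,1])).round(3))"
```

```text
3.9 [ 0.50985237 -0.27651799  0.14523385] [ 0.50120375 -0.11509368 -0.07851162] [0.0345 0.0484 0.0122] [-1.    -0.013 -0.006]
```

apply_moves([
  [0,0.034,0.009],
  [0,0.01,0.003],
  [0.01,0,0],
  [0.01,0,0],
  [0,0,0],
], turn=[0,0,0,0,0], claw=[-1,-1,-1,-1,-1])

```text
time_s: 4.32
eef_pos: [0.5169, -0.3286, 0.1194]
orientation: [0.147, 0.691, 0.159, -0.69]
wrist_force: [0.2, 0.0, -0.9]
gripper_width: 0.008
```

```bash
python3 -c "
from h import *
s=bot.state();print(s['time_s'],s['eef_pos'],s['wrist_force'],to((.5196,-.325,.097)).round(4),to(s['eef_pos']+np.array([0,0,1])).round(3))
c=snap('wrist');t=snap('top');pickle.dump(t,open('top2.pkl','wb'));save(t,'t2.png',(160,120,500,320),2.2)
P=[pt(c,x,y) for y in range(0,400,2) for x in range(0,640,2) if c['depth'][y,x]>0]
P=np.array(P);Q=P[(abs(P[:,2]-.092)<.004)&(np.hypot(P[:,0]-.52,P[:,1]+.325)<.045)]
print(len(Q),Q.min(0),Q.max(0),(Q.max(0)+Q.min(0))/2)"
```

```text
4.3167 [ 0.51692843 -0.32858404  0.11935914] [ 0.22308047  0.03015904 -0.88532681] [ 0.0224 -0.0018 -0.0038] [-1.    -0.016 -0.004]
1346 [ 0.49213263 -0.35700317  0.08810798] [ 0.55133594 -0.2928829   0.09374894] [ 0.52173428 -0.32494303  0.09092846]
```

apply_moves([
  [0.01,-0.0018,-0.0038],
  [0.008,0,0],
  [0,0,0],
], turn=[0,0,0], claw=[-1,-1,-1])

```text
time_s: 4.67
eef_pos: [0.5214, -0.3213, 0.1038]
orientation: [0.15, 0.691, 0.159, -0.689]
wrist_force: [-0.5, 0.2, -0.6]
gripper_width: 0.002
```

apply_moves([
  [0.004,0,0],
], turn=[0], claw=[-1])

```text
time_s: 4.75
eef_pos: [0.5219, -0.3205, 0.1003]
orientation: [0.15, 0.692, 0.16, -0.688]
wrist_force: [0.1, -0.7, -0.1]
gripper_width: 0.004
```

apply_moves([
  [0.004,0,0],
], turn=[0], claw=[-1])

```text
time_s: 4.83
eef_pos: [0.522, -0.3199, 0.096]
orientation: [0.151, 0.692, 0.16, -0.688]
wrist_force: [-0.2, 0.8, -1.5]
gripper_width: 0.005
```

apply_moves([
  [0.003,0,0],
], turn=[0], claw=[-1])

```text
time_s: 4.92
eef_pos: [0.5221, -0.3195, 0.0927]
orientation: [0.151, 0.692, 0.16, -0.688]
wrist_force: [0.8, 0.2, -0.2]
gripper_width: 0.008
```

apply_moves([
  [0.003,0.0004,0],
], turn=[0], claw=[-1])

```text
time_s: 5.0
eef_pos: [0.5222, -0.3197, 0.0898]
orientation: [0.151, 0.692, 0.16, -0.688]
wrist_force: [-1.7, 0.2, 4.1]
gripper_width: 0.008
```

apply_moves([
  [0.003,0,0],
], turn=[0], claw=[-1])

```text
time_s: 5.08
eef_pos: [0.5222, -0.3196, 0.0872]
orientation: [0.151, 0.692, 0.16, -0.688]
wrist_force: [-1.6, 2.1, 4.0]
gripper_width: 0.004
```

apply_moves([
  [0.003,0,0],
], turn=[0], claw=[-1])

```text
time_s: 5.17
eef_pos: [0.5223, -0.3197, 0.0847]
orientation: [0.151, 0.692, 0.16, -0.688]
wrist_force: [-1.3, 1.6, 3.7]
gripper_width: 0.005
```

apply_moves([
  [0.003,0,0],
], turn=[0], claw=[-1])

```text
time_s: 5.25
eef_pos: [0.5223, -0.3197, 0.082]
orientation: [0.151, 0.692, 0.16, -0.688]
wrist_force: [-2.2, 1.0, 4.8]
gripper_width: 0.006
```

apply_moves([
  [0.0025,0,0],
], turn=[0], claw=[-1])

```text
time_s: 5.33
eef_pos: [0.5223, -0.3197, 0.0796]
orientation: [0.151, 0.692, 0.16, -0.688]
wrist_force: [-1.8, 2.2, 3.7]
gripper_width: 0.006
```

apply_moves([
  [0.002,0,0],
], turn=[0], claw=[-1])

```text
time_s: 5.42
eef_pos: [0.5223, -0.3197, 0.0777]
orientation: [0.151, 0.692, 0.16, -0.688]
wrist_force: [-2.1, 3.3, 7.5]
gripper_width: 0.0
```

apply_moves([
  [0.0012,0,0],
], turn=[0], claw=[-1])

```text
time_s: 5.5
eef_pos: [0.5223, -0.3197, 0.0771]
orientation: [0.151, 0.692, 0.159, -0.687]
wrist_force: [-2.2, 2.7, 9.2]
gripper_width: 0.01
```

apply_moves([
  [-0.01,0,0],
  [-0.035,0,0],
  [-0.038,0,0],
  [-0.01,0,0],
], turn=[0,0,0,0], claw=[-1,-1,-1,-1])

```text
time_s: 5.83
eef_pos: [0.5203, -0.3203, 0.1667]
orientation: [0.149, 0.69, 0.162, -0.69]
wrist_force: [0.9, 0.1, 1.1]
gripper_width: 0.007
```

```bash
python3 -c "
from h import *
s=bot.state();print(s['time_s'],s['eef_pos'],s['wrist_force'],to((.555,.3127,.17)).round(4),to(s['eef_pos']+np.array([0,0,1])).round(3))
c=snap('scene');pickle.dump(c,open('s3.pkl','wb'))
a=c['img'][105:215,145:355,::-1];cv2.imwrite('pics/s3.png',cv2.resize(a,None,fx=3.5,fy=3.5,interpolation=cv2.INTER_CUBIC))"
```

```text
5.8333 [ 0.52031249 -0.32030247  0.16673127] [0.9186945  0.10499623 1.13727823] [ 0.0079 -0.5572 -0.3023] [-1.    -0.018 -0.005]
```

View pics/s3.png

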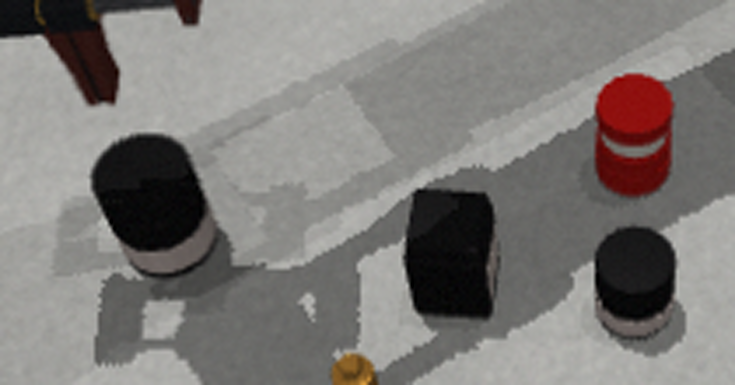

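The gaps under both caps, medium (150,190) and small (635,275), have closed and the jars have not moved. On to the large jar.

apply_moves([
  [0,-0.035,-0.019],
  [0,-0.035,-0.019],
  [0,-0.035,-0.019],
  [0,-0.035,-0.019],
  [0,-0.035,-0.019],
], turn=[0,0,0,0,0], claw=[-1,-1,-1,-1,-1])

```text
time_s: 6.3
eef_pos: [0.5313, -0.1241, 0.1626]
orientation: [-0.144, -0.69, -0.156, 0.692]
wrist_force: [0.4, 0.0, -0.5]
gripper_width: 0.005
```

apply_moves([
  [0,-0.035,-0.019],
  [0,-0.035,-0.019],
  [0,-0.035,-0.019],
  [0,-0.035,-0.019],
  [0,-0.035,-0.019],
], turn=[0,0,0,0,0], claw=[-1,-1,-1,-1,-1])

```text
time_s: 6.72
eef_pos: [0.5428, 0.0836, 0.1563]
orientation: [-0.143, -0.688, -0.155, 0.694]
wrist_force: [1.3, 0.2, 0.3]
gripper_width: 0.006
```

```bash
python3 -c "
from h import *
s=bot.state();print(s['time_s'],s['eef_pos'],s['wrist_force'],to((.555,.3127,.15)).round(4),to(s['eef_pos']+np.array([0,0,1])).round(3))"
```

```text
6.7167 [0.54275084 0.08355665 0.15634528] [1.26099889 0.15677225 0.26125128] [ 0.0096 -0.2035 -0.1057] [-1.    -0.019  0.005]
```

apply_moves([
  [-0.001,-0.036,-0.019],
  [-0.001,-0.036,-0.019],
  [-0.001,-0.036,-0.019],
  [-0.001,-0.036,-0.019],
  [-0.001,-0.036,-0.019],
], turn=[0,0,0,0,0], claw=[-1,-1,-1,-1,-1])

```text
time_s: 7.13
eef_pos: [0.5521, 0.2917, 0.1542]
orientation: [-0.143, -0.685, -0.155, 0.697]
wrist_force: [0.3, 0.0, 0.5]
gripper_width: 0.002
```

apply_moves([
  [0,-0.015,-0.008],
  [0,0,0],
  [0,0,0],
], turn=[0,0,0], claw=[-1,-1,-1])

```text
time_s: 7.38
eef_pos: [0.5505, 0.3177, 0.1472]
orientation: [-0.147, -0.682, -0.158, 0.698]
wrist_force: [0.3, 0.3, -0.0]
gripper_width: 0.004
```

```bash
python3 -c "
from h import *
s=bot.state();print(s['time_s'],s['eef_pos'],s['wrist_force'],to((.555,.3127,.12)).round(4),to(s['eef_pos']+np.array([0,0,1])).round(3))
c=snap('wrist')
P=[pt(c,x,y) for y in range(0,400,2) for x in range(0,640,2) if c['depth'][y,x]>0]
P=np.array(P);Q=P[(abs(P[:,2]-.112)<.004)&(np.hypot(P[:,0]-.555,P[:,1]-.313)<.055)]
print(len(Q),Q.min(0),Q.max(0),(Q.max(0)+Q.min(0))/2)"
```

```text
7.3833 [0.55051436 0.31766007 0.14716444] [ 0.27612149  0.29006142 -0.04346065] [ 0.027   0.007  -0.0025] [-1.    -0.021  0.019]
2140 [0.52201454 0.2725103  0.10894135] [0.596462   0.35502436 0.11550057] [0.55923827 0.31376733 0.11222096]
```

apply_moves([
  [0.012,0.006,-0.003],
  [0.01,0,0],
  [0,0,0],
], turn=[0,0,0], claw=[-1,-1,-1])

```text
time_s: 7.68
eef_pos: [0.5561, 0.3089, 0.1215]
orientation: [-0.145, -0.682, -0.156, 0.699]
wrist_force: [-0.2, -0.7, -0.1]
gripper_width: 0.003
```

apply_moves([
  [0.003,0,0],
], turn=[0], claw=[-1])

```text
time_s: 7.77
eef_pos: [0.5564, 0.3074, 0.118]
orientation: [-0.145, -0.682, -0.155, 0.7]
wrist_force: [-0.6, 0.1, 0.3]
gripper_width: 0.002
```

apply_moves([
  [0.003,-0.002,-0.001],
], turn=[0], claw=[-1])

```text
time_s: 7.85
eef_pos: [0.5565, 0.3082, 0.1142]
orientation: [-0.144, -0.682, -0.155, 0.7]
wrist_force: [0.1, -0.8, 0.8]
gripper_width: 0.006
```

apply_moves([
  [0.003,0,0],
], turn=[0], claw=[-1])

```text
time_s: 7.93
eef_pos: [0.5567, 0.3081, 0.1115]
orientation: [-0.144, -0.682, -0.155, 0.7]
wrist_force: [-0.6, 1.1, 4.8]
gripper_width: 0.001
```

apply_moves([
  [0.003,0,0],
], turn=[0], claw=[-1])

```text
time_s: 8.02
eef_pos: [0.5568, 0.3083, 0.1093]
orientation: [-0.143, -0.683, -0.155, 0.699]
wrist_force: [-1.9, 0.8, 3.9]
gripper_width: 0.012
```

apply_moves([
  [0.003,0,0],
], turn=[0], claw=[-1])

```text
time_s: 8.1
eef_pos: [0.5568, 0.3084, 0.107]
orientation: [-0.143, -0.683, -0.155, 0.699]
wrist_force: [-2.4, -0.4, 3.8]
gripper_width: 0.005
```

apply_moves([
  [0.003,0,0],
], turn=[0], claw=[-1])

```text
time_s: 8.18
eef_pos: [0.5567, 0.3084, 0.1047]
orientation: [-0.143, -0.684, -0.155, 0.699]
wrist_force: [-2.1, -0.7, 4.3]
gripper_width: 0.008
```

apply_moves([
  [0.003,0,0],
], turn=[0], claw=[-1])

```text
time_s: 8.27
eef_pos: [0.5567, 0.3084, 0.1022]
orientation: [-0.143, -0.684, -0.155, 0.698]
wrist_force: [-1.4, -2.2, 4.0]
gripper_width: 0.006
```

apply_moves([
  [0.003,0,0],
], turn=[0], claw=[-1])

```text
time_s: 8.35
eef_pos: [0.5567, 0.3084, 0.0994]
orientation: [-0.143, -0.684, -0.155, 0.698]
wrist_force: [-2.0, -0.2, 4.3]
gripper_width: 0.006
```

apply_moves([
  [0.0022,0,0],
], turn=[0], claw=[-1])

```text
time_s: 8.43
eef_pos: [0.5567, 0.3084, 0.0974]
orientation: [-0.143, -0.684, -0.155, 0.698]
wrist_force: [-1.9, -1.3, 9.6]
gripper_width: 0.004
```

apply_moves([
  [0.001,0,0],
], turn=[0], claw=[-1])

```text
time_s: 8.52
eef_pos: [0.5568, 0.3084, 0.0971]
orientation: [-0.144, -0.684, -0.155, 0.698]
wrist_force: [-2.7, -1.8, 9.4]
gripper_width: 0.008
```

apply_moves([
  [-0.01,0,0],
  [-0.035,0,0],
  [-0.02,0,0],
  [0,0.03,0.004],
  [0,0.036,0.005],
], turn=[0,0,0,0,0], claw=[-1,-1,-1,-1,-1])

```text
time_s: 8.93
eef_pos: [0.5757, 0.2483, 0.1599]
orientation: [-0.146, -0.683, -0.158, 0.698]
wrist_force: [-0.6, -0.5, -1.0]
gripper_width: 0.005
```

apply_moves([
  [0,0.036,0.005],
  [0,0.036,0.005],
  [0,0.036,0.005],
  [0,0.036,0.005],
  [0,0.036,0.005],
], turn=[0,0,0,0,0], claw=[-1,-1,-1,-1,-1])

```text
time_s: 9.35
eef_pos: [0.6314, 0.0695, 0.1559]
orientation: [-0.148, -0.683, -0.16, 0.697]
wrist_force: [0.3, 0.8, 0.4]
gripper_width: 0.006
```

```bash
python3 -c "
from h import *
s=bot.state();print(s['time_s'],s['eef_pos'],s['wrist_force'],to((.6465,.0125,.08)).round(4),to(s['eef_pos']+np.array([0,0,1])).round(3))
c=snap('scene');pickle.dump(c,open('s4.pkl','wb'));save(c,'s4.png',(230,190,530,360),2.4)"
```

```text
9.35 [0.63141423 0.06948421 0.15588665] [0.31155068 0.77264388 0.39248947] [0.0748 0.0595 0.0096] [-1.    -0.021  0.014]
```

View pics/s4.png

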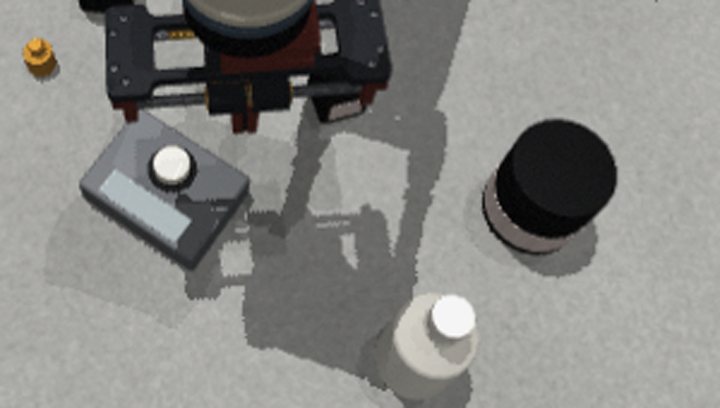

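The large cap at (555,185) shows no gap any more. Now to the key at (172,165), whose window is still blank.

apply_moves([
  [0,0.03,0.005],
  [0.02,0.025,0.004],
  [0.02,0,0],
  [0.02,0,0],
  [0,0,0],
], turn=[0,0,0,0,0], claw=[-1,-1,-1,-1,-1])

```text
time_s: 9.82
eef_pos: [0.6492, 0.0008, 0.0908]
orientation: [-0.146, -0.685, -0.153, 0.697]
wrist_force: [-1.6, -0.4, -0.5]
gripper_width: 0.004
```

```bash
python3 -c "
from h import *
s=bot.state();print(s['time_s'],s['eef_pos'],s['wrist_force'],to((.6465,.0125,.06)).round(4),to(s['eef_pos']+np.array([0,0,1])).round(3))
c=snap('wrist')
P=[pt(c,x,y) for y in range(0,400) for x in range(0,640) if c['depth'][y,x]>0]
P=np.array(P);Q=P[(abs(P[:,2]-.051)<.004)&(np.hypot(P[:,0]-.6465,P[:,1]-.0125)<.03)]
print(len(Q),Q.min(0),Q.max(0),(Q.max(0)+Q.min(0))/2)"
```

```text
9.8167 [0.64918663 0.00083344 0.09084332] [-1.5764971  -0.44740275 -0.54448736] [ 0.031  -0.0113 -0.0028] [-1.    -0.014  0.014]
1297 [ 0.63104855 -0.00186987  0.04709134] [0.66129424 0.0286194  0.05369424] [0.64617139 0.01337477 0.05039279]
```

apply_moves([
  [0.01,-0.011,-0.003],
  [0.012,0,0],
  [0,0,0],
  [0,0,0],
], turn=[0,0,0,0], claw=[-1,-1,-1,-1])

```text
time_s: 10.2
eef_pos: [0.649, 0.016, 0.073]
orientation: [-0.147, -0.687, -0.154, 0.694]
wrist_force: [0.9, 0.4, 0.8]
gripper_width: 0.007
```

```bash
python3 -c "
from h import *
s=bot.state();print(s['time_s'],s['eef_pos'],s['wrist_force'],to((.6465,.013,.053)).round(4))"
```

```text
10.2 [0.64896404 0.01597134 0.0729641 ] [0.85336297 0.37646812 0.817249  ] [0.02   0.0019 0.0033]
```

apply_moves([
  [0.008,0.001,0.003],
  [0.006,0,0],
  [0,0,0],
], turn=[0,0,0], claw=[-1,-1,-1])

```text
time_s: 10.45
eef_pos: [0.6471, 0.0149, 0.0597]
orientation: [-0.148, -0.688, -0.154, 0.693]
wrist_force: [0.5, -0.6, 0.2]
gripper_width: 0.007
```

apply_moves([
  [0.003,0,0],
], turn=[0], claw=[-1])

```text
time_s: 10.53
eef_pos: [0.6474, 0.0149, 0.0573]
orientation: [-0.148, -0.689, -0.154, 0.693]
wrist_force: [0.7, 0.9, 0.3]
gripper_width: 0.006
```

apply_moves([
  [0.003,0,0],
], turn=[0], claw=[-1])

```text
time_s: 10.62
eef_pos: [0.6474, 0.0149, 0.0541]
orientation: [-0.148, -0.689, -0.154, 0.693]
wrist_force: [0.2, 0.1, -0.5]
gripper_width: 0.003
```

apply_moves([
  [0.003,0,0],
], turn=[0], claw=[-1])

```text
time_s: 10.7
eef_pos: [0.6475, 0.0148, 0.0512]
orientation: [-0.148, -0.689, -0.154, 0.693]
wrist_force: [-0.9, -0.0, 1.8]
gripper_width: 0.006
```

apply_moves([
  [0.003,0,0],
], turn=[0], claw=[-1])

```text
time_s: 10.78
eef_pos: [0.6475, 0.0148, 0.0484]
orientation: [-0.148, -0.689, -0.154, 0.693]
wrist_force: [-1.7, 1.8, 2.8]
gripper_width: 0.006
```

apply_moves([
  [0.002,0,0],
  [0,0,0],
], turn=[0,0], claw=[-1,-1])

```text
time_s: 10.95
eef_pos: [0.6476, 0.0148, 0.0469]
orientation: [-0.148, -0.689, -0.154, 0.692]
wrist_force: [-1.8, 0.8, 3.9]
gripper_width: 0.005
```

```bash
python3 -c "
from h import *
s=bot.state();print(s['time_s'],s['eef_pos'],s['wrist_force'])
c=snap('scene');save(c,'s5.png',(230,200,370,320),4)"
```

```text
10.95 [0.64755184 0.01479266 0.0469079 ] [-1.81160709  0.768058    3.9270017 ]
```

View pics/s5.png

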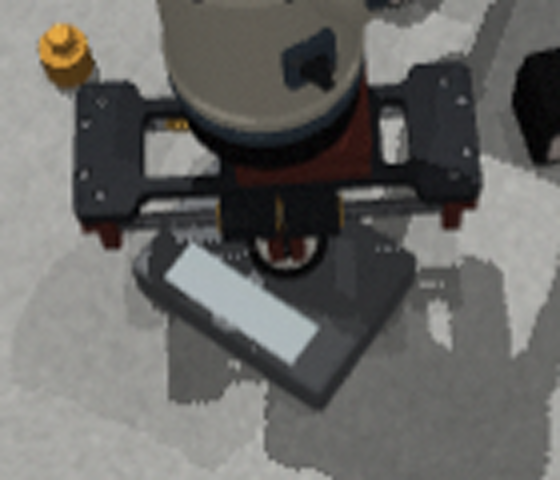

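The fingertips are on the key at (287,250). 3.9 N corresponds to about 4–5 mm of press, past the 3 mm that registers. The window stays blank, as described. Releasing.

apply_moves([
  [-0.01,0,0],
  [-0.03,0,0],
  [-0.035,0,0],
  [-0.035,0,0],
  [0,0,0],
], turn=[0,0,0,0,0], claw=[-1,-1,-1,-1,-1])

```text
time_s: 11.42
eef_pos: [0.6468, 0.0137, 0.1594]
orientation: [-0.148, -0.687, -0.154, 0.694]
wrist_force: [1.2, -0.8, 1.5]
gripper_width: 0.007
```

Run:
```python
from h import *
s=bot.state();print(s['time_s'],s['eef_pos'],s['wrist_force'])
c=snap('scene');save(c,'end.png');t=snap('top')
def m(c,n,x,y,z):
    H,W=c['depth'].shape; P=np.array([pt(c,u,v) for v in range(100,310) for u in range(120,520) if c['depth'][v,u]>0])
    Q=P[(abs(P[:,2]-z)<.005)&(np.hypot(P[:,0]-x,P[:,1]-y)<.05)]
    if len(Q): print(n,((Q.max(0)+Q.min(0))/2).round(4),'z',np.median(Q[:,2]).round(4),len(Q))
for nm,c in (('scene',c),('top',t)):
    for n,x,y,z in (('small',.4555,-.005,.06),('med',.52,-.325,.08),('large',.555,.313,.1),('key',.6465,.013,.052)): m(c,nm+' '+n,x,y,z)
```

```text
11.4167 [0.6468171  0.01368348 0.15936561] [ 1.24104875 -0.76239136  1.48937076]
scene small [ 0.4546 -0.001   0.0593] z 0.0592 246
scene med [ 0.5211 -0.3249  0.0795] z 0.0796 550
scene large [0.556  0.313  0.0994] z 0.0993 1435
scene key [0.6472 0.0136 0.0509] z 0.051 183
top med [ 0.5181 -0.3258  0.08  ] z 0.0794 543
top large [0.5542 0.3106 0.1   ] z 0.0985 865
top key [0.6385 0.0079 0.0515] z 0.051 40
```

View pics/end.png

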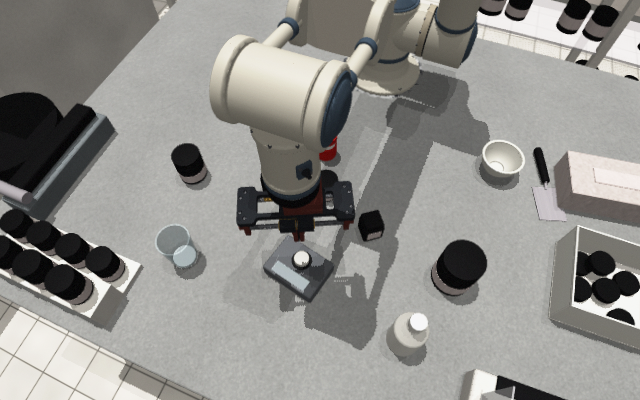

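All cap tops are at their home heights (59, 79.5 and 99 mm, against 60, 80 and 100). The key is back up at (301,258) and everything is in place.

```bash
python3 -c "
from workcell import bot
print(bot.close_job())"
```

```text
the job is handed in; nothing more can be done
None
```

I pressed the small, medium and large lids home in that order with the shut fingertips, peaking at about 8.5–9.6 N each. I then pressed the tally key about 4–5 mm (3.9 N) and released it. The job was handed in at about 11.5 s, with the arm raised clear.

**Last checks:**
- **Lids:** the cap tops measured 59, 79.5 and 99 mm against 60, 80 and 100 mm when home. The white gaps are gone in the pictures.
- **Jars and key:** the medium and large jars stand within about 2 mm of where they were, and the key is back up at 51 mm, the same as before the press.
- **Bystanders:** nothing visible in the last picture had moved. tin_a, the weight and most of the red jar were hidden behind the arm there; they looked undisturbed in earlier pictures.

**Disagreed or not confirmed:**
- In the last pictures the arm partly hid the small jar, so its centre there (4 mm off in y) is not reliable. It showed no shift in the earlier clear view.
- The top camera saw only part of the key.
- The counter window stayed blank, so the logged press rests on the key's travel and force alone.

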